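Feed a connector housing down the gravity chute, nose first

ROBOT

A 6-joint arm with a two-finger parallel gripper is mounted at the origin on a cart in front of the work surface, level with it; the furniture and walls round the work are solid. World frame = base frame: x ahead of the robot, y to its left, z up, the work surface at z = 0. Lengths are in mm, angles in rad, forces in N, time in s.
With the tool pointing down it reaches from about 400 to 925 mm from the base axis. Payload 12.5 kg.
Tool frame: the origin (TCP) lies at the very end of the fingers, on their centre line; the grasp point (between the pads) lies 19 mm behind it; z points along the fingers, y is the line along which they close (so a half turn about z gives the same grasp; the last joint's range is limited). The gripper opens to 95 mm and grips with 3 to 60 N. Pads are 20 mm wide; open, the fingers measure 119 mm over their backs; the gripper's body (75 mm by 180 mm) begins 59 mm behind the grasp point.
Start: joints at [1.07, 0.491, 1.559, -0, 1.092, -0.106], TCP at [240.375, 576.946, 214.661] pointing down, gripper open.
Joint ranges: [-3.1, 3.1], [-0.84, 2.19], [0.05, 2.79], [-1.13, 4.28], [0.06, 2.93], [-2.69, 2.69]. Speed limits (rad/s): [2.22, 2.22, 2.79, 3.14, 3.14, 3.14].

INTERFACE

Orientations are given as [roll, pitch, yaw] about the fixed x, y, z axes, in that order (R = Rz(yaw) Ry(pitch) Rx(roll)).
In Python, from cell import env, read_camera, camera_info, job_done gives the robot as it stands (env), with the cameras as plain functions and the job as plain functions.
- The arm moves only by the shell command python3 steer.py 'ROWS'. ROWS is a JSON list of rows, 1 to 5 of them, each of 5 numbers: dx, dy, dz in mm, then a turn about the tool's z in rad, then the opening from 0.0 (shut) to 1.0 (fully open); each row is the pose to reach, as a shift and turn from the pose commanded when the command began, along the tool's axes at that moment; what a row does not reach only later rows make up. A row lasts 1/12 s, in which the tool goes at most 41.7 mm and 0.125 rad, less where a joint would pass 70% of its speed; a pose out of reach is approached as far as the arm can. The fingers move at their own pace and stop on an object; the grip force is fixed at half the most. Time passes only in rows, so rows that do not move let the fingers close. It prints the time, the measured TCP pose, the force, the opening and the grip force at its end.
- env.state(): the state, without advancing time (a new reading comes with each control period).
- read_camera(name): name is "scene" or "side" or "wrist"; returns (picture, depth): 400x640x3 uint8, red, green, blue; 400x640 float32, mm along the optical axis (not along the pixel's ray), 0 where there is no reading.
- camera_info(name): a dict with "vertical_fov" (degrees; the focal length in pixels is half the picture's height over the tangent of half this angle, whatever the lens; pixels are square), "cx", "cy" (the principal point, pixels), "origin" and "attitude" of the camera in the world. Camera axes: x right, y down, z forward; pixel columns grow to the right and rows downward; lengths in mm; the calibration is good to about 2 mm. A picture is of the moment at which its call begins: read the wrist's pose just before it. camera_info takes no time and is no camera call; for the wrist camera it gives the pose at the moment of the call.
- job_done(): hands the job in; it is judged then, once.
The state is a dict: "t": time; "joints": joint angles; "qvel": joint speeds; "tau": joint torques, N m; "eef_pos": TCP position; "tcp_rot": TCP orientation; "ft_force": force on the tool from outside, world axes, zero at the start; "moment": the same for the moment, N m; "opening": opening from 0.0 (shut) to 1.0 (fully open); "grip_force": force on a finger pad.
Only numpy, scipy, OpenCV 4.12 (cv2) and the standard library are available. Lean on these libraries where they do the work, as an engineer would, in place of code of your own. Each camera call takes 0.05 s, during which the arm holds its last target. There are 200 camera calls.

TASK

Take the small one of the two stepped grey connector housings and put it on the landing at the top of the sloping gravity chute, with its slim nose pointing down the slope. Let go of it there so that it slides down by itself, without being touched or pushed between the rails, until it lies fully home at the bottom with its nose in the throat. Leave the large housing where it is.

Things in the scene. Friction and masses are not known exactly. Their poses are not given: they have to be found in the camera images.
- small_housing: Stepped grey plastic block lying flat, 70 mm long, 34 tall, 50 to 100 g: broad tail 40 mm wide (x -35 to -1), slim nose 26 wide (x -1 to +35). Origin: centre of the underside, z up. Nose points up to 2 rad either side of straight at the robot (world -x). Grip it across the tail, about x -14, with fingertips at least 11 mm above the underside to clear the chute's rails.
- small_housing_nose (a point): Centre of the nose end face of the small housing (x +35 mm, 17 mm above the underside; two columns of square pin holes).
- large_housing: The other grey housing: same length, height, origin and axes, but wider: tail 60 mm, nose 40 mm, with three columns of pin holes; it does not fit between the rails. The two may lie in either place. It stays where it is.
- chute: Fixed chute, base 290 x 150 mm, origin at the centre of its underside. Very slippery aluminium deck, 340 mm along the slope, 140 wide, falls 30 degrees from +x (high) to -x (low, towards the robot within 0.45 rad). A small housing let go on the landing, nose down the slope within 10 degrees and 10 mm of the middle, slides home by itself; any other way round it stops short.
- chute_landing (a point): On the deck surface, mid-width, 265 mm up the slope from the low end, 168 mm above the bench: the landing (no rails from 252 to 340 mm). Put the middle of the housing over it. The deck slopes 30 degrees here too: a level-held housing's underside must be 20 mm above this point for its uphill edge to clear.
- chute_home (a point): On the deck surface, mid-width, 54 mm up the slope: where the small housing's origin lies when home. Up the slope: black throat blocks 34 mm apart, 30 high (0 to 50 mm), their lead-in widening to 54 (to 67 mm), where the tail stops; rails 54 apart, 9 high (to 150 mm), then flaring to 108 apart (at 252 mm).

How it is judged (in metres and radians):
At the end, for the whole second after the job is handed in: The small housing lies at rest in the throat of the chute, nose down the slope, its origin within 15 mm of chute_home, and the large housing is within 30 mm of where it began (distance between small_housing and chute_home below 0.015 m and x of small_housing_nose in the frame of chute below -0.11 m and linear speed of small_housing below 0.02 m/s and distance of large_housing from where it was at the start of the episode below 0.03 m); the robot touches nothing.
It fails at once if the large housing is moved more than 30 mm (distance of large_housing from where it was at the start of the episode above 0.03 m).
It fails at once if the robot touches the small housing while it is down between the parallel rails or in the throat of the chute (its origin more than 105 mm down the slope from the landing point) (contact force between the fingers and small_housing above 0.3 N and x of small_housing in the frame of chute between -0.16 and -0.01 m and y of small_housing in the frame of chute between -0.06 and 0.06 m and z of small_housing in the frame of chute below 0.14 m).
It also fails if it takes over 35 s, if anything falls off the work surface, if the arm or the gripper's body presses on something with over 40 N, if the wrist force passes 120 N, or if a joint passes its speed limit or range.

## Working session

There is one attempt and no reset: what is moved stays moved. The work goes in short steps, Python scripts to look and compute and a shell command to move; the robot and the scene stay as the last step left them, time stands still between calls to the robot, and variables do not carry over. Pictures are saved under pics/ and viewed, at most 10 in all, crops included, and the job is handed in when it is done.

```bash
ls; mkdir -p pics
cat > h.py <<'E'
import numpy as np,cv2
from cell import env, read_camera, camera_info, job_done
def grab(n,save=None):
    i=camera_info(n);p,d=read_camera(n)
    if save: cv2.imwrite('pics/'+save+'.png',p[:,:,::-1])
    return i,p,d
E
python3 - <<'E'
from h import *
s=env.state();print(s)
for n in('scene','side'):
    i,p,d=grab(n,n+'0');np.savez('/tmp/'+n,p=p,d=d);print(n,i,(d>0).mean())
a=cv2.imread('pics/scene0.png');
E
```

```text
cell.py
pics
steer.py
{'t': 0.0, 'joints': array([ 1.07042048e+00,  4.91555927e-01,  1.55941344e+00,  7.84598873e-06,
        1.09166787e+00, -1.05589835e-01]), 'qvel': array([-0.00038745,  0.00180524, -0.00020051, -0.00076223,  0.00075916,
        0.00140685]), 'tau': array([ 2.86881921e-03, -6.12672687e+01, -2.58178926e+01,  6.93400763e-02,
        4.81777894e-02, -1.62498009e-04]), 'eef_pos': array([240.24822928, 576.74447701, 214.07639656]), 'tcp_rot': array([-3.14055463e+00, -1.17011789e-04,  2.74680296e+00]), 'ft_force': array([0.06125022, 0.0709818 , 0.86114302]), 'moment': array([ 0.06587194, -0.02153074, -0.02492772]), 'grip_force': 0.0, 'opening': 1.0013974917405144}
scene {'vertical_fov': 48.89276814318451, 'cx': 324.50811508972384, 'cy': 203.41588093066153, 'origin': array([ -109.54503958, -1039.26833235,   621.72867368]), 'attitude': array([-1.96105714, -0.01184639, -0.5233612 ])} 0.99596484375
side {'vertical_fov': 45.47548816061279, 'cx': 317.30300642500697, 'cy': 200.02722656044696, 'origin': array([ -41.65314216, -982.84861966,  701.34895119]), 'attitude': array([-2.06654607e+00, -3.10196184e-04, -5.33110213e-01])} 0.99587109375
```

View pics/scene0.png

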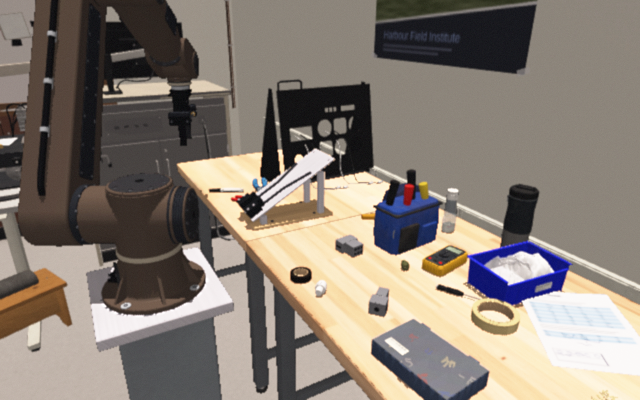

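View pics/side0.png

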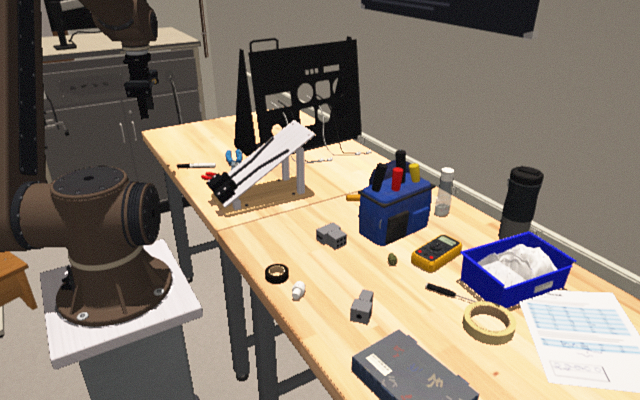

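Both views show the housings (side: about (331,236) and (362,306)) and the chute (low black throat at (222,187), high end at (295,130)). Now I'll measure them using depth.

```bash
cat >> h.py <<'E'
from scipy.spatial.transform import Rotation as R
def pts(i,d):
    f=200/np.tan(np.radians(i['vertical_fov']/2));v,u=np.mgrid[:400,:640]
    c=np.dstack([(u-i['cx'])/f*d,(v-i['cy'])/f*d,d])
    return c@R.from_euler('xyz',i['attitude']).as_matrix().T+i['origin']
E
python3 - <<'E'
from h import *
out=[]
for n,boxes in(('side',[(310,218,352,252),(346,286,380,326)]),('scene',[(330,232,370,260),(364,284,396,318)])):
    z=np.load('/tmp/%s.npz'%n);P=pts(camera_info(n),z['d'])
    for k,(a,b,c,e) in enumerate(boxes):
        Q=P[b:e,a:c].reshape(-1,3)
        T=Q[(Q[:,2]>28)&(Q[:,2]<42)]
        r=cv2.minAreaRect(T[:,:2].astype(np.float32))
        print(n,k,len(T),'z',np.percentile(T[:,2],[10,50,90]).round(1),'bench',np.median(Q[Q[:,2]<10][:,2]).round(1),r)
        img=cv2.resize(z['p'][b:e,a:c,::-1],None,fx=8,fy=8,interpolation=cv2.INTER_CUBIC);out.append(cv2.resize(img,(380,290)))
    Q=P[110:215,195:320].reshape(-1,3) if n=='side' else P[140:225,225:340].reshape(-1,3)
    col=(z['p'][110:215,195:320] if n=='side' else z['p'][140:225,225:340]).reshape(-1,3)
    m=(Q[:,2]>20)&(Q[:,2]<230)&(col.min(1)>130)&(np.ptp(col,axis=1)<35 if 0 else (col.max(1)-col.min(1)<35))
    D=Q[m];print('deck pts',len(D))
    rng=np.random.default_rng(0);best=None
    for _ in range(500):
        t=D[rng.choice(len(D),3,False)];nn=np.cross(t[1]-t[0],t[2]-t[0]);l=np.linalg.norm(nn)
        if l<1:continue
        nn/=l;nn*=np.sign(nn[2]) or 1
        if not .75<nn[2]<.95:continue
        inl=abs((D-t[0])@nn)<3
        if best is None or inl.sum()>best.sum():best=inl
    D=D[best];c=D.mean(0);nn=np.linalg.svd(D-c)[2][2];nn*=np.sign(nn[2])
    up=-np.array([nn[0],nn[1]]);yaw=np.arctan2(up[1],up[0])
    print('plane',len(D),c.round(1),'tilt',np.degrees(np.arccos(nn[2])).round(1),'yaw',yaw.round(3),'ranges',D.min(0).round(),D.max(0).round())
    e=np.array([np.cos(yaw),np.sin(yaw)]);a=D[:,:2]@e;b=D[:,:2]@[-e[1],e[0]]
    rr=cv2.minAreaRect(np.c_[a,b].astype(np.float32));print('local',np.percentile(a,[0,1,99,100]).round(),np.percentile(b,[0,1,99,100]).round(),rr)
    print('z at a', [(q,np.median(D[abs(a-np.percentile(a,q))<4][:,2]).round(1)) for q in(2,50,98)])
cv2.imwrite('pics/crops.png',np.vstack([np.hstack(out[:2]),np.hstack(out[2:])]))
E
```

```text
side 0 307 z [30.3 32.6 34.7] bench -0.7 ((533.039306640625, -87.13811492919922), (62.58660125732422, 72.64987182617188), 6.035553932189941)
side 1 374 z [30.9 33.1 34.6] bench -0.6 ((443.2726135253906, -352.8620300292969), (72.77253723144531, 40.177833557128906), 41.245147705078125)
deck pts 1979
plane 1783 [511.3 233.5 135. ] tilt 30.0 yaw -0.037 ranges [336. 164.  35.] [633. 317. 204.]
local [328. 343. 619. 623.] [187. 191. 329. 335.] ((476.0530700683594, 261.9526672363281), (147.39381408691406, 294.1568298339844), 89.41441345214844)
z at a [(2, np.float64(49.4)), (50, np.float64(137.5)), (98, np.float64(201.6))]
scene 0 230 z [30.5 33.4 35.3] bench -0.0 ((535.1470336914062, -88.80724334716797), (62.628536224365234, 73.67729949951172), 10.180144309997559)
scene 1 280 z [31.2 33.6 35.2] bench 0.2 ((444.1404113769531, -355.13018798828125), (70.95508575439453, 39.77555847167969), 38.533172607421875)
deck pts 1682
plane 1310 [509.  230.3 133.9] tilt 30.1 yaw -0.04 ranges [336. 165.  34.] [634. 315. 205.]
local [328. 338. 619. 621.] [187. 190. 330. 337.] ((474.43450927734375, 260.9660339355469), (295.4405822753906, 147.67486572265625), 0.9064724445343018)
z at a [(2, np.float64(46.5)), (50, np.float64(136.2)), (98, np.float64(201.5))]
```

View pics/crops.png

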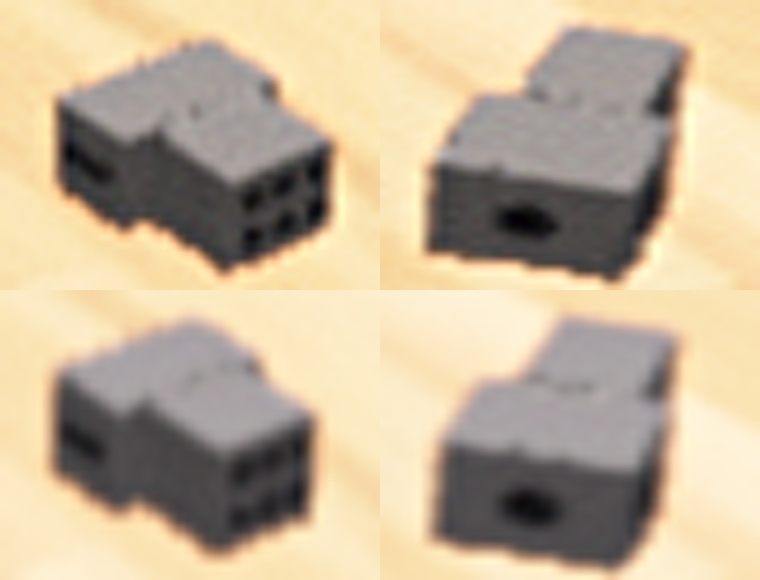

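The crop shows the housing at side (331,236) has three pin columns, so that's the large one. The one at side (362,306) is 40 mm wide and its nose points away from the cameras, so it's the small one. I'll refine its axis and check for obstacles near the landing.

```bash
python3 - <<'E'
from h import *
for n,(a,b,c,e) in(('side',(346,286,380,326)),('scene',(364,284,396,318))):
    z=np.load('/tmp/%s.npz'%n);P=pts(camera_info(n),z['d'])
    Q=P[b:e,a:c].reshape(-1,3);T=Q[(Q[:,2]>29.5)&(Q[:,2]<40)][:,:2]
    m=T.mean(0);w,V=np.linalg.eigh(np.cov((T-m).T));ax=V[:,1]*np.sign(V[1,1])
    l=(T-m)@ax;k=(T-m)@[-ax[1],ax[0]]
    print(n,m.round(1),'theta',np.arctan2(ax[1],ax[0]).round(3),'len',l.min().round(),l.max().round(),'tail w',np.ptp(k[l<-8]).round(),'nose w',np.ptp(k[l>10]).round(), 'sd',np.sqrt(w).round(1),
      'mids',[round(float((k[(l>q)&(l<q+12)].max()+k[(l>q)&(l<q+12)].min())/2),1) for q in(-30,-18,8,20)])
    X=P.reshape(-1,3);O=X[(X[:,0]>450)&(X[:,0]<800)&(X[:,1]>130)&(X[:,1]<500)&(X[:,2]>225)&(X[:,2]<600)]
    print('tall',len(O),O.min(0).round(),O.max(0).round(),'within 150:',(np.hypot(O[:,0]-567,O[:,1]-239)<150).sum())
E
python3 steer.py '[[0,0,-40,0,1],[0,0,-80,0,1],[0,0,-120,0,1]]'
```

```text
side [ 439.8 -357.4] theta 0.701 len -31.0 42.0 tail w 40.0 nose w 26.0 sd [10.2 20.2] mids [0.2, 0.5, 0.5, 0.2]
tall 2375 [568. 465. 225.] [800. 500. 388.] within 150: 0
scene [ 439.  -359.5] theta 0.695 len -29.0 42.0 tail w 40.0 nose w 25.0 sd [10.4 20.4] mids [0.3, 0.5, 0.8, 0.5]
tall 1806 [565. 464. 225.] [800. 500. 388.] within 150: 0
t: 0.35
eef_pos: [240.1, 576.5, 335.6]
tcp_rot: [-3.14, -0.0, 2.747]
ft_force: [0.8, 1.0, 0.4]
opening: 1.001
grip_force: 0.0
```

```bash
cat >> h.py <<'E'
def legs(wps,start=None):
    "wps: (x,y,z,yaw); print tool-axis shift of each leg"
    s=env.state();p=np.r_[s['eef_pos'],s['tcp_rot'][2]] if start is None else np.array(start,float)
    for w in wps:
        w=np.array(w,float);d=w-p;y=p[3]
        print(np.round([d[0]*np.cos(y)+d[1]*np.sin(y),d[0]*np.sin(y)-d[1]*np.cos(y),-d[2],-d[3]],3),'rows',round(max(np.linalg.norm(d[:3])/41.7,abs(d[3])/.125),2));p=w
E
python3 - <<'E'
from h import *
legs([(380,450,340,2.4),(510,290,340,2.0),(560,90,340,1.6),(540,-110,340,1.2),(470,-295,330,0.8),(433.3,-363.5,250,.7)],(240.2,576.8,334.5,2.747))
E
```

```text
[-177.803  -63.312   -5.5      0.347] rows 4.53
[-203.935  -30.173   -0.       0.4  ] rows 4.94
[-202.667  -37.764   -0.       0.4  ] rows 4.94
[-199.331  -25.831   -0.       0.4  ] rows 4.82
[-197.792    1.793   10.       0.4  ] rows 4.75
[-74.708  21.397  80.      0.1  ] rows 2.67
```

```bash
python3 steer.py '[[-36,-13,-1,0.07,1],[-71,-25,-2,0.14,1],[-107,-38,-3,0.21,1],[-142,-51,-4,0.28,1],[-178,-63,-5,0.35,1]]' | head -3
python3 steer.py '[[-41,-6,0,0.08,1],[-82,-12,0,0.16,1],[-122,-18,0,0.24,1],[-163,-24,0,0.32,1],[-204,-30,0,0.4,1]]' | head -3
python3 steer.py '[[-40,-8,0,0.08,1],[-81,-15,0,0.16,1],[-121,-23,0,0.24,1],[-162,-30,0,0.32,1],[-203,-38,0,0.4,1]]' | head -3
python3 steer.py '[[-40,-5,0,0.08,1],[-80,-10,0,0.16,1],[-120,-15,0,0.24,1],[-160,-20,0,0.32,1],[-199,-26,0,0.4,1]]' | head -3
python3 steer.py '[[-40,0,2,0.08,1],[-80,0,4,0.16,1],[-120,0,6,0.24,1],[-160,2,8,0.32,1],[-198,2,10,0.4,1]]' | head -3
python3 steer.py '[[-25,7,20,0.03,1],[-50,14,50,0.06,1],[-75,21,80,0.1,1],[-75,21,80,0.1,1]]' | head -3
```

```text
t: 0.77
eef_pos: [381.2, 448.9, 339.6]
tcp_rot: [-3.141, -0.0, 2.394]
t: 1.18
eef_pos: [510.9, 288.2, 339.5]
tcp_rot: [-3.141, -0.0, 1.993]
t: 1.6
eef_pos: [559.4, 87.6, 339.4]
tcp_rot: [-3.141, -0.0, 1.593]
t: 2.02
eef_pos: [537.9, -112.0, 339.4]
tcp_rot: [-3.141, -0.0, 1.193]
t: 2.43
eef_pos: [467.0, -297.0, 329.4]
tcp_rot: [-3.141, -0.0, 0.793]
t: 2.77
eef_pos: [427.4, -365.1, 244.1]
tcp_rot: [-3.134, 0.001, 0.691]
```

Now a wrist view to refine the pose.

Run:
```python
from h import *
i,p,d=grab('wrist','w1');np.savez('/tmp/w1',p=p,d=d)
s=env.state();print(s['eef_pos'],s['tcp_rot'])
P=pts(i,d)
X=P.reshape(-1,3)
m=(X[:,2]>29)&(X[:,2]<40)&(np.hypot(X[:,0]-444,X[:,1]+354)<55)
T=X[m];print(len(T),np.median(T[:,2]));T=T[:,:2]
c=T.mean(0);w,V=np.linalg.eigh(np.cov((T-c).T));ax=V[:,1]*np.sign(V[1,1]);l=(T-c)@ax;k=(T-c)@[-ax[1],ax[0]]
q=(np.percentile(l,.3)+np.percentile(l,99.7))/2
print('theta',np.arctan2(ax[1],ax[0]),'len',l.min(),l.max(),'tail',k[l<-8].min(),k[l<-8].max(),'nose',k[l>10].min(),k[l>10].max(),'origin',c+q*ax, 'origin by centroid',c+3.7*ax)
```

```text
[ 428.88471707 -364.136005    246.78207387] [-3.13598553e+00  3.28421755e-04  6.93656813e-01]
1681 34.42615804163728
theta 0.6830665171651011 len -32.20873163326258 36.94539743250381 tail -19.639946787438998 19.721041455387017 nose -12.815561083979196 12.590879223482425 origin [ 443.27355514 -351.86085111] origin by centroid [ 444.2547049 -351.0624446]
```

View pics/w1.png

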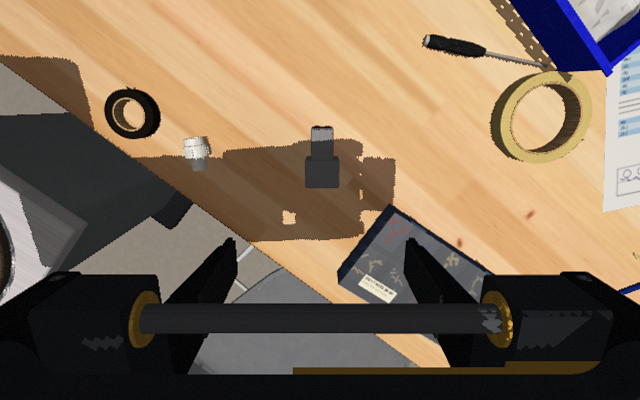

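The wrist view shows the small housing at (322,158) with its nose up in the image. The sizes match (70 × 39/26 mm, top at 34 mm). The fingers at ±60 mm clear the dark box corner at (390,205).

```bash
python3 steer.py '[[0,0,0,0,1]]' | head -3
python3 - <<'E'
from h import *
legs([(432.7,-361.4,100,.69),(432.7,-361.4,13,.69)])
z=np.load('/tmp/w1.npz')
E
```

```text
t: 2.9
eef_pos: [430.7, -363.5, 249.6]
tcp_rot: [-3.141, -0.0, 0.696]
[ 2.89400e+00 -2.92000e-01  1.49624e+02  6.00000e-03] rows 3.59
[ 0.  0. 87. -0.] rows 2.09
```

```bash
python3 steer.py '[[3,0,40,0,1],[3,0,80,0,1],[3,0,120,0,1],[3,0,150,0,1],[3,0,150,0,1]]' | head -3;  python3 - <<'E'
from h import *
legs([(432.7,-361.4,13,.69)])
E
```

```text
t: 3.32
eef_pos: [432.5, -359.2, 96.1]
tcp_rot: [-3.135, 0.0, 0.699]
[-1.2740e+00  1.7740e+00  8.3056e+01  9.0000e-03] rows 1.99
```

```bash
python3 steer.py '[[0,0,35,0,1],[0,0,60,0,1],[0,0,75,0,1],[0,0,85,0,1],[0,0,86,0,1]]' ; python3 steer.py '[[0,0,0,0,1],[0,0,0,0,1]]' ;python3 - <<'E'
from h import *
legs([(432.7,-361.4,13,.69)])
E
```

```text
t: 3.73
eef_pos: [433.9, -361.4, 14.1]
tcp_rot: [3.141, -0.0, 0.698]
ft_force: [-0.1, 0.5, -0.1]
opening: 0.999
grip_force: 0.0
t: 3.9
eef_pos: [433.8, -362.0, 15.3]
tcp_rot: [3.139, -0.0, 0.697]
ft_force: [0.1, -1.1, 0.7]
opening: 1.0
grip_force: 0.0
[-0.507 -1.173  2.332  0.007] rows 0.06
```

Close the gripper here (down 1.5 mm), then lift.

```bash
python3 steer.py '[[0,0,1.5,0,1],[0,0,1.5,0,0],[0,0,1.5,0,0],[0,0,1.5,0,0],[0,0,1.5,0,0]]' ; python3 steer.py '[[0,0,0,0,0],[0,0,0,0,0],[0,0,0,0,0],[0,0,0,0,0]]'
```

```text
t: 4.32
eef_pos: [433.0, -361.6, 12.3]
tcp_rot: [3.141, -0.0, 0.697]
ft_force: [-0.9, -0.3, -0.6]
opening: 0.776
grip_force: 0.0
t: 4.65
eef_pos: [433.0, -361.5, 12.1]
tcp_rot: [-3.141, -0.0, 0.697]
ft_force: [-0.6, -0.2, 0.7]
opening: 0.494
grip_force: 0.0
```

```bash
python3 steer.py '[[0,0,0,0,0],[0,0,0,0,0],[0,0,0,0,0],[0,0,0,0,0],[0,0,0,0,0]]'; python3 steer.py '[[0,0,-20,0,0],[0,0,-60,0,0],[0,0,-100,0,0],[0,0,-140,0,0],[0,0,-180,0,0]]';python3 steer.py '[[0,0,-40,0,0],[0,0,-80,0,0],[0,0,-110,0,0],[0,0,-110,0,0]]'
python3 - <<'E'
from h import *
s=env.state();y=s['tcp_rot'][2]
legs([(500,-250,320,1.1),(560,-80,320,1.6),(560,90,320,2.1),(550,200,300,2.6),(550,239,300,3.1)])
E
```

```text
t: 5.07
eef_pos: [433.0, -361.5, 12.1]
tcp_rot: [-3.141, -0.0, 0.697]
ft_force: [0.1, 0.1, -1.0]
opening: 0.417
grip_force: 30.0
t: 5.48
eef_pos: [432.7, -361.2, 194.0]
tcp_rot: [-3.141, -0.0, 0.697]
ft_force: [0.9, 0.3, -0.0]
opening: 0.417
grip_force: 30.0
t: 5.82
eef_pos: [434.1, -362.5, 308.5]
tcp_rot: [3.132, -0.001, 0.697]
ft_force: [0.7, -0.4, -1.4]
opening: 0.419
grip_force: 30.0
[122.794 -43.971 -11.516  -0.403] rows 3.22
[178.721 -23.639  -0.     -0.5  ] rows 4.32
[169.928   4.964  -0.     -0.5  ] rows 4.08
[100.001  46.901  20.     -0.5  ] rows 4.0
[20.105 33.419 -0.    -0.5  ] rows 4.0
```

```bash
python3 steer.py '[[30,-11,-3,-0.1,0],[61,-22,-6,-0.2,0],[92,-33,-9,-0.3,0],[123,-44,-12,-0.4,0]]' | head -3
python3 steer.py '[[36,-5,0,-0.1,0],[72,-10,0,-0.2,0],[107,-14,0,-0.3,0],[143,-19,0,-0.4,0],[179,-24,0,-0.5,0]]' | head -3
python3 steer.py '[[34,1,0,-0.1,0],[68,2,0,-0.2,0],[102,3,0,-0.3,0],[136,4,0,-0.4,0],[170,5,0,-0.5,0]]' | head -3
python3 steer.py '[[20,9,4,-0.1,0],[40,19,8,-0.2,0],[60,28,12,-0.3,0],[80,38,16,-0.4,0],[100,47,20,-0.5,0]]' | head -3
python3 steer.py '[[4,7,0,-0.1,0],[8,14,0,-0.2,0],[12,20,0,-0.3,0],[16,27,0,-0.4,0],[20,33,0,-0.5,0]]' 
python3 steer.py '[[0,0,0,0,0],[0,0,0,0,0]]'
python3 - <<'E'
from h import *
legs([(581.6,238.3,260,3.103),(581.6,238.3,202,3.103)])
E
```

```text
t: 6.15
eef_pos: [499.3, -247.5, 313.7]
tcp_rot: [-3.141, -0.0, 1.101]
t: 6.57
eef_pos: [559.5, -76.8, 313.6]
tcp_rot: [-3.141, -0.0, 1.602]
t: 6.98
eef_pos: [559.5, 93.1, 313.5]
tcp_rot: [-3.141, -0.0, 2.102]
t: 7.4
eef_pos: [550.0, 202.7, 293.3]
tcp_rot: [-3.141, -0.001, 2.602]
t: 7.82
eef_pos: [550.2, 240.6, 293.4]
tcp_rot: [-3.141, -0.001, 3.102]
ft_force: [-1.2, 0.0, -1.0]
opening: 0.416
grip_force: 30.0
t: 7.98
eef_pos: [550.2, 240.2, 293.5]
tcp_rot: [-3.141, -0.001, 3.094]
ft_force: [0.9, -0.2, -0.2]
opening: 0.417
grip_force: 30.0
[-3.1472e+01 -3.9500e-01  3.3545e+01 -9.0000e-03] rows 1.1
[ 0.  0. 58. -0.] rows 1.39
```

Run:
```python
from h import *
i,p,d=grab('wrist','w2');P=pts(i,d)
X=P.reshape(-1,3);th=-.0385
e=np.array([np.cos(th),np.sin(th)]);a=X[:,:2]@e;b=X[:,:2]@[-e[1],e[0]]
zp=168+(a-558)*np.tan(np.radians(30))
m=(abs(X[:,2]-zp)<5)&(a>320)&(a<640)&(abs(b-260)<90)
D=X[m];c=D.mean(0);n=np.linalg.svd(D-c)[2][2];n*=np.sign(n[2])
print(m.sum(),'tilt',np.degrees(np.arccos(n[2])),'yaw',np.arctan2(-n[1],-n[0]),'resid',np.median(X[m][:,2]-zp[m]))
for A in range(330,560,20):
    q=m&(abs(a-A)<5)
    if q.sum()>20: print(A,q.sum(),np.percentile(b[q],[.5,99.5]).round(1), np.percentile(b[q],[.5,99.5]).mean().round(1))
```

```text
bash:   868 Killed                     python3 - <<'E'
from h import *
i,p,d=grab('wrist','w2');P=pts(i,d)
X=P.reshape(-1,3);th=-.0385
e=np.array([np.cos(th),np.sin(th)]);a=X[:,:2]@e;b=X[:,:2]@[-e[1],e[0]]
zp=168+(a-558)*np.tan(np.radians(30))
m=(abs(X[:,2]-zp)<5)&(a>320)&(a<640)&(abs(b-260)<90)
D=X[m];c=D.mean(0);n=np.linalg.svd(D-c)[2][2];n*=np.sign(n[2])
print(m.sum(),'tilt',np.degrees(np.arccos(n[2])),'yaw',np.arctan2(-n[1],-n[0]),'resid',np.median(X[m][:,2]-zp[m]))
for A in range(330,560,20):
    q=m&(abs(a-A)<5)
    if q.sum()>20: print(A,q.sum(),np.percentile(b[q],[.5,99.5]).round(1), np.percentile(b[q],[.5,99.5]).mean().round(1))
E
```

View pics/w2.png

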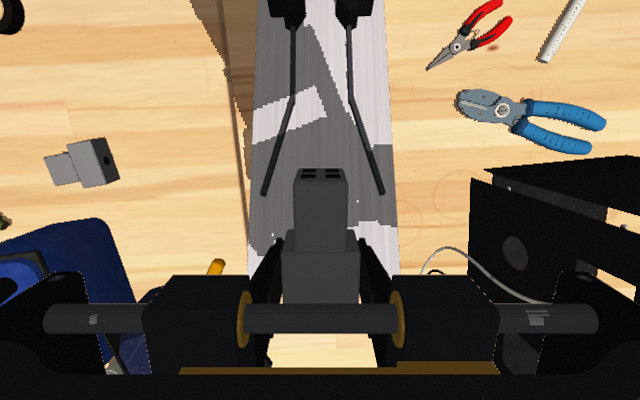

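The picture shows the housing held square, nose end at (321,175), with the deck edges at about 252 and 393 and the rails converging at x ≈ 321. It's centred. The numeric check ran out of memory, so I'll repeat it with a leaner fit.

Run:
```python
from h import *
i,p,d=grab('wrist');P=pts(i,d)
X=P.reshape(-1,3);th=-.0385
e=np.array([np.cos(th),np.sin(th)]);a=X[:,:2]@e;b=X[:,:2]@[-e[1],e[0]]
zp=168+(a-558)*np.tan(np.radians(30))
m=(abs(X[:,2]-zp)<5)&(a>320)&(a<640)&(abs(b-260)<90)
n=np.linalg.eigh(np.cov(X[m].T))[1][:,0];n*=np.sign(n[2])
print(m.sum(),'tilt',np.degrees(np.arccos(n[2])),'yaw',np.arctan2(-n[1],-n[0]),'resid',np.median(X[m][:,2]-zp[m]))
for A in range(330,560,30):
    q=m&(abs(a-A)<5)
    if q.sum()>20: r=np.percentile(b[q],[.5,99.5]);print(A,q.sum(),r.round(1),r.mean().round(1))
legs([(581.6,238.3,260,3.103),(581.6,238.3,202,3.103)])
```

```text
26740 tilt 30.010554548131946 yaw -0.03586345570365458 resid 2.30359071575203
360 485 [194.2 332.6] 263.4
390 1116 [194.2 331.8] 263.0
420 1170 [193.8 332. ] 262.9
450 1249 [193.6 332. ] 262.8
480 1337 [194.  332.3] 263.2
510 1411 [194.3 332.3] 263.3
540 966 [193.9 332.4] 263.1
[-3.1312e+01  2.4000e-02  3.3837e+01 -9.0000e-03] rows 1.11
[ 0.  0. 58. -0.] rows 1.39
```

```bash
python3 steer.py '[[-15,1,15,0,0],[-30.5,1.8,33,0,0],[-30.5,1.8,60,0,0],[-30.5,1.8,75,0,0],[-30.5,1.8,75,0,0]]' ; python3 steer.py '[[0,0,8,0,0],[0,0,12,0,0],[0,0,14,0,0],[0,0,14,0,0],[0,0,14,0,0]]'; python3 steer.py '[[0,0,0,0,0],[0,0,0,0,0]]'
python3 - <<'E'
from h import *
legs([(580.7,240.1,204,3.104)])
E
```

```text
t: 8.5
eef_pos: [579.9, 239.6, 215.6]
tcp_rot: [-3.14, -0.005, 3.094]
ft_force: [-0.1, -0.1, -0.7]
opening: 0.417
grip_force: 30.0
t: 8.92
eef_pos: [581.1, 240.6, 205.8]
tcp_rot: [3.141, 0.001, 3.097]
ft_force: [-0.8, 1.0, -0.8]
opening: 0.421
grip_force: 30.0
t: 9.08
eef_pos: [581.1, 240.6, 205.7]
tcp_rot: [3.141, 0.001, 3.097]
ft_force: [1.2, -0.1, -0.9]
opening: 0.42
grip_force: 30.0
[ 0.352 -0.546  1.674 -0.007] rows 0.06
```

```bash
python3 steer.py '[[0,0,1.5,0,0],[0,0,1.5,0,0],[0,0,1.5,0,1],[0,0,1.5,0,1],[0,0,1.5,0,1]]'; python3 steer.py '[[0,0,0,0,1],[0,0,0,0,1],[0,0,0,0,1],[0,0,0,0,1],[0,0,0,0,1]]';  python3 steer.py '[[0,0,0,0,1],[0,0,0,0,1],[0,0,0,0,1]]'
python3 - <<'E'
from h import *
grab('wrist','w3')
E
```

```text
t: 9.5
eef_pos: [581.0, 240.6, 203.7]
tcp_rot: [3.141, 0.0, 3.097]
ft_force: [0.3, 0.3, 0.3]
opening: 0.574
grip_force: 0.0
t: 9.92
eef_pos: [581.0, 240.6, 203.7]
tcp_rot: [3.142, 0.0, 3.097]
ft_force: [0.3, 0.7, -0.5]
opening: 0.924
grip_force: 0.0
t: 10.17
eef_pos: [581.0, 240.6, 203.6]
tcp_rot: [3.142, 0.0, 3.097]
ft_force: [-0.3, 0.7, 0.0]
opening: 1.0
grip_force: 0.0
```

View pics/w3.png

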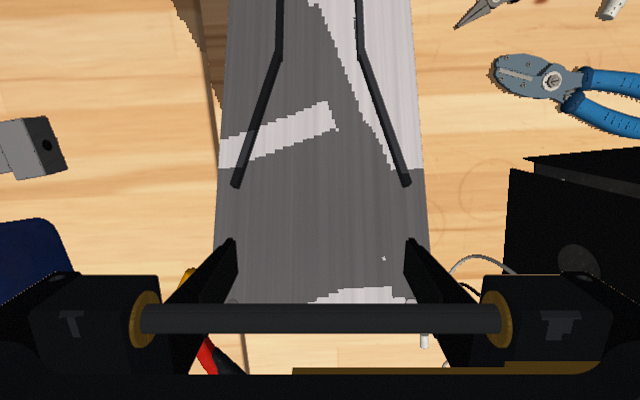

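The housing has left the landing and isn't in this view. I'll rise straight up and check that it's home.

```bash
python3 steer.py '[[0,0,-20,0,1],[0,0,-50,0,1],[0,0,-90,0,1],[0,0,-130,0,1],[0,0,-130,0,1]]'|head -2;python3 steer.py '[[0,0,0,0,1],[0,0,0,0,1],[0,0,0,0,1],[0,0,0,0,1],[0,0,0,0,1]]'|head -2
python3 - <<'E'
from h import *
i,p,d=grab('side');j,q,dd=grab('wrist')
c=cv2.resize(p[100:220,180:330,::-1],(600,300),interpolation=cv2.INTER_CUBIC)
cv2.imwrite('pics/end.png',np.vstack([c,cv2.resize(q[:,:,::-1],(600,300))]))
X=pts(i,d).reshape(-1,3);th=-.037
e=np.array([np.cos(th),np.sin(th)]);a=X[:,:2]@e-328;b=X[:,:2]@[-e[1],e[0]]-262
s=a*np.cos(np.pi/6)+X[:,2]*.5;h=-a*.5+X[:,2]*np.cos(np.pi/6); h-=np.median(h[(s>200)&(s<330)&(abs(b)<60)&(abs(h-30)<20)])
m=(abs(h-34)<4)&(abs(b)<24)&(s>0)&(s<340);s0=s-(168*.5+229.5*.866-265)
print(m.sum(),np.percentile(s0[m],[1,50,99]).round(),np.percentile(b[m],[1,99]).round())
E
```

```text
t: 10.63
eef_pos: [582.6, 241.1, 341.7]
t: 11.05
eef_pos: [580.8, 240.5, 332.6]
170 [11. 56. 87.] [-23.  23.]
```

View pics/end.png

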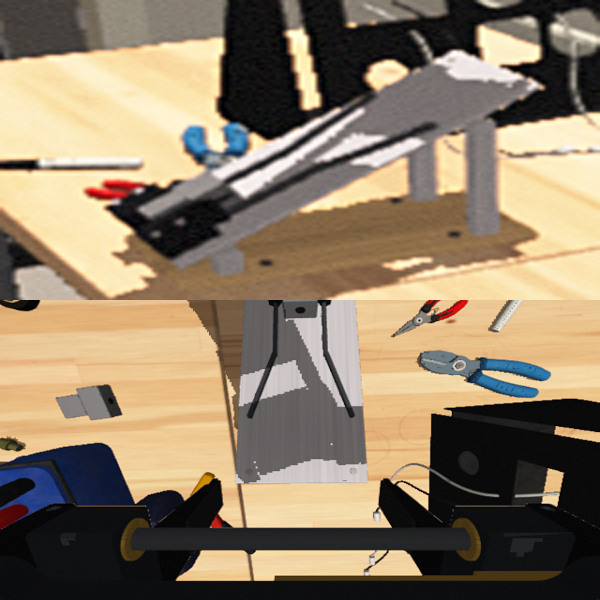

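The side crop shows the housing between the black throat blocks. Its top spans about 11–87 mm up the slope, against an expected 19–89. The wrist view shows the tail end in the throat lead-in, and the large housing is still where it was.

```bash
python3 -c "
from cell import env, read_camera, camera_info, job_done
print(job_done())"
```

```text
the job is handed in; nothing more can be done
None
```

I released the small housing on the chute's landing and it slid down by itself to lie home in the throat, nose down; the large housing stayed where it was, and I handed the job in at about 11 s (no verdict was returned).

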